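Index the coupon holder one hole along its bar

ROBOT

A 7-joint arm with a two-finger parallel gripper is mounted at the origin on the work surface. World frame = base frame: x ahead of the robot, y to its left, z up, the work surface at z = 0. Lengths are in mm, angles in rad, forces in N, time in s.
With the tool pointing down it reaches from about 400 to 850 mm from the base axis. Payload 4.5 kg.
Tool frame: the origin (TCP) lies at the very end of the fingers, on their centre line; the grasp point (between the pads) lies 19 mm behind it; z points along the fingers, x is the direction in which the jaws open and shut, and the axes are right-handed (so a half turn about z gives the same grasp; the last joint's range is limited). The gripper opens to 85 mm and grips with 20 to 120 N. Pads are 22 mm wide; open, the fingers measure 114 mm over their backs; the gripper's body (76 mm by 85 mm) begins 54 mm behind the grasp point. The pads swing forward as they close: fully open they stand 13 mm farther back than shut.
Start: joints at [1.147, 0.689, -0.195, 1.565, 0.157, 0.902, -0.215], TCP at [276.266, -560.653, 231.317] pointing down, gripper open.
Joint ranges: [-3.01, 3.01], [-0.46, 2.08], [-1.47, 1.51], [0.13, 2.56], [-1, 4.14], [0.04, 2.09], [-2.66, 2.66]. Speed limits (rad/s): [2.57, 2.57, 3.14, 3.14, 3.14, 3.14, 3.14].

INTERFACE

Orientations are given as a unit quaternion [x, y, z, w].
In Python, from workcell import sensors, cams, job gives the robot as it stands. The module is installed in compiled form; this text tells all that it offers.
- The arm moves only by the tool arm_command, never from a script. Its argument "targets" is one flat list of numbers, 5 for each row, row after row: the finger opening in mm, from 0 to 85.4, then the shift along the tool's x, y, z in mm, then the turn about the tool's z in rad. In form: [grip, x, y, z, roll, grip, x, y, z, roll, ...]. A call has 1 to 8 rows; each row is the pose to reach, as a shift and turn from the pose measured when the call began, along the tool's axes at that moment; what a row does not reach only later rows make up. A row lasts 1/8 s, in which the tool goes at most 62.5 mm and 10.7 degrees, less where a joint would pass 70% of its speed; a pose out of reach is approached as far as the arm can. A call with a gripper value outside its range is refused whole. The fingers move at their own pace and stop on an object; "newtons" is the grip in N (left out, the last holds). Time passes only in rows, so rows that repeat a pose let the fingers close. It gives the time, the measured TCP pose, the force and the opening at its end, in the units of the state.
- sensors.get_state(): the state, without advancing time (a new reading comes with each control period).
- cams.capture(name): name is "scene" or "top" or "wrist"; returns a dict with "pixels" (384x512x3 uint8, red, green, blue), "range_z" (384x512 float32, mm along the optical axis (not along the pixel's ray), 0 where there is no reading), "fov_y" (degrees; the focal length in pixels is half the picture's height over the tangent of half this angle, whatever the lens; pixels are square), "cx", "cy" (the principal point, pixels), "distortion" ([k1, k2, p1, p2, k3] as OpenCV has them; the pictures are not rectified), "camera_from_world" (4x4, takes a point from world to camera coordinates); the wrist camera has in their place "T_tool_cam" (4x4, takes a point from camera to tool coordinates, whose origin is the TCP and whose axes are the tool frame's). Camera axes: x right, y down, z forward; pixel columns grow to the right and rows downward; lengths in mm; the calibration is good to about 2 mm. A picture is of the moment at which its call begins: read the wrist's pose just before it.
- job.sign_off(): hands the job in, once; it reports no verdict.
The state is a dict: "time_s": time; "qpos": joint angles; "qd": joint speeds; "joint_efforts": joint torques, N m; "eef_pos": TCP position; "orientation": TCP orientation; "wrist_force": force on the tool from outside, world axes, zero at the start; "moment": the same for the moment, N m; "finger_gap": opening from 0.0 (shut) to 1.0 (fully open).
Only numpy, scipy, OpenCV 4.12 (cv2) and the standard library are available. Lean on these libraries where they do the work, as an engineer would, in place of code of your own. Each camera call takes 0.05 s, during which the arm holds its last target. There are 200 camera calls.

TASK

Ready the welding trainer for the next exercise: on the small console press the round key down and let it up, then the long bar-shaped key, one at a time, leaving the square key alone. Then pull up the black lock knob on the coupon holder, slide the holder along its bar to the very next hole on the side away from the grey clamp block, no further, and let the pin go fully home in it. Finish still holding the knob in the gripper with the pin home; do not let go, and leave the tools and parts lying around where they are.

Things in the scene. Friction and masses are not known exactly. Their poses are not given: they have to be found in the camera images.
- stand: Fixed stand: steel base plate 360 x 130 x 12 mm under a level steel bar 30 mm wide, its top 75 mm above the table, along the stand's x axis. Origin: centre of the plate's underside. Grey clamp block at the -x end (its top 95 mm up), thin foot at +x; x points away from the block: the way to slide. Square 12 mm holes in the bar at x = -80, -40, 0, 40, 80, 120 mm. Left or right of the robot.
- carriage (a joint): Slide of the coupon holder along the bar, in m, positive along the stand's x axis. 0 = start, pin locked in the hole at x = -40 mm; 0.040 = next hole (x = 0). Range -0.045 to 0.09, friction about 2.5 N; locked to +-1 mm while the pin is home. The holder is an aluminium sleeve 60 x 50 mm, its top 85 mm above the table, on the bar.
- plunger (a joint): Lift of the lock plunger on the holder, in m: 0 = pin fully home (12 mm deep in the hole), 0.020 = top stop. A spring pushes it down, about 4 N at 0 and 8 N at the top. The pin (10 mm thick, round tip) is clear of the bar above 0.012; let go between holes it rides on the bar and drops into the next hole it meets.
- knob: Black round knob on top of the plunger, upright cylinder 28 mm across and 26 mm tall; origin at its centre, 121 mm above the table with the pin home. It moves with the plunger and the holder. Below it are only a 10 mm stem (its underside is at 108 mm) and a 22 mm collar whose top is 95 mm above the table. It is pulled straight up and pushed sideways to slide the holder.
- next_hole (a point): Centre of the mouth of the hole to go to, on the bar's top face (75 mm above the table); with the pin home there the knob's axis stands over it.
- console: Fixed key console: blue box 130 mm deep (x) by 240 mm wide (y), top 46 mm above the table; origin at the centre of its underside. Three grey spring keys stand in a row along its y axis, 70 mm apart: round at +70 mm, square at 0, bar at -70 mm.
- key_round (a joint): Round key's travel, in m: 0 up, 0.006 fully down; the spring takes about 1.5 N to start and 5 N fully down, and lifts it again.
- key_round_top (a point): Centre of the top of the round key, 34 mm across, 58 mm above the table when up.
- key_bar (a joint): Bar key's travel, same as the round key.
- key_bar_top (a point): Centre of the top of the bar-shaped key, 56 mm long (console's x) and 22 mm wide, 58 mm above the table when up.
- key_square (a joint): Square key's travel, same as the round key; to be left alone.
- key_square_top (a point): Centre of the top of the square key, 30 x 30 mm, 58 mm above the table when up.
- nozzle: Bystander: copper gas nozzle, 26 mm across and 44 mm tall, standing behind (beyond) the console; origin under its centre.
- magnet: Bystander: black magnet block 70 x 40 x 22 mm beside the stand; origin under its centre.
- screwdriver: Bystander: screwdriver lying between stand and console.
- hammer: Bystander: hammer lying at the left of the table.
- brush: Bystander: brush lying at the right of the table.
- coupon (a point): Top edge of the T-shaped dark steel coupon that the holder carries on a bracket, 110 mm from the knob's axis on the stand's +y side, 111 mm above the table; the coupon's base is 90 x 70 mm. It rides with the holder.

How it is judged (in metres and radians):
On the way, in this order (a step that is already met when the one before it is completed fails the run):
1. the round key is pressed, alone (value of joint key_round above 0.004 m and value of joint key_bar below 0.002 m), for 0.05 s.
2. the bar key is pressed, alone (value of joint key_bar above 0.004 m and value of joint key_round below 0.002 m), for 0.05 s.
3. the lock knob is pulled up with the holder still at its first hole (value of joint plunger above 0.009 m and value of joint carriage below 0.01 m and contact force between the fingers and knob above 1 N), for 0.05 s.
4. the holder is at the next hole with the pin home (value of joint carriage between 0.036 and 0.044 m and value of joint plunger below 0.003 m), for 0.2 s.
At the end, for the whole second after the job is handed in: The holder stands at the next hole (slide 0.036 to 0.044 m), the pin is home (plunger below 3 mm), all keys are up, and the fingers are still on the knob with more than 1.5 N, all through the last second (all of step 4 and contact force between the fingers and knob above 1.5 N and value of joint each of key_round, key_bar, key_square below 0.002 m); the arm keeps its last pose, push and grip.
It fails at once if the square key is pressed (value of joint key_square above 0.003 m).
It fails at once if the round and bar keys are down together (value of joint each of key_round, key_bar above 0.003 m).
It fails at once if the holder runs well past the next hole, or the wrong way (value of joint carriage above 0.058 m or value of joint carriage below -0.02 m).
It fails at once if a bystander is disturbed by more than 30 mm (distance of any of nozzle, magnet, screwdriver, hammer, brush from where it was at the start of the episode above 0.03 m).
It also fails if it takes over 48 s, if anything falls off the work surface, if the arm or the gripper's body presses on something with over 40 N, if the wrist force passes 120 N, or if a joint passes its speed limit or range.

## Working session

There is one attempt and no reset: what is moved stays moved. The work goes in short steps, Python scripts to look and compute and a tool call to move; the robot and the scene stay as the last step left them, time stands still between calls to the robot, and variables do not carry over. Pictures are saved under pics/ and viewed, on a budget of 10 in all, crops included, one or two more only if the job needs it, and the job is handed in when it is done.

Besides the shell and the picture viewer there is one more tool, called after ">>>" by a JSON object that holds its "api" and its "payload", one argument or row to a line. arm_command: Moves the arm, as the interface text tells. Its arguments: {"type":"object","properties":{"targets":{"type":"array","items":{"type":"number"}},"newtons":{"type":"number"}},"required":["targets"]}

```bash
mkdir -p pics; cat > h.py <<'E'
import numpy as np, cv2
from scipy.spatial.transform import Rotation as R
from workcell import sensors, cams, job
def cap(name):
    s=sensors.get_state(); c=cams.capture(name)
    h,w=c["range_z"].shape; f=h/2/np.tan(np.radians(c["fov_y"])/2)
    K=np.array([[f,0,c["cx"]],[0,f,c["cy"]],[0,0,1]])
    if name=="wrist":
        T=np.eye(4);T[:3,:3]=R.from_quat(s["orientation"]).as_matrix();T[:3,3]=s["eef_pos"]
        Twc=T@np.array(c["T_tool_cam"])
    else: Twc=np.linalg.inv(np.array(c["camera_from_world"]))
    g=np.stack(np.meshgrid(np.arange(w),np.arange(h)),-1).reshape(-1,1,2).astype(float)
    d=np.array(c["distortion"],float)
    n=cv2.undistortPoints(g,K,d).reshape(h,w,2)
    z=c["range_z"].astype(float)
    P=np.dstack([n*z[...,None],z])@Twc[:3,:3].T+Twc[:3,3]
    P[z==0]=np.nan
    return c["pixels"],P,s
def save(n,img,s=1.5): cv2.imwrite(f"pics/{n}.png",cv2.resize(img[...,::-1],None,fx=s,fy=s))
E
python3 - <<'E'
from h import *
for n in("top","scene"):
    px,P,s=cap(n); np.savez(n,px=px,P=P); save(n,px)
print(s)
E
```

```text
{'time_s': 0.05, 'qpos': array([ 1.14677262,  0.68998243, -0.19449509,  1.56634149,  0.15727292,
        0.90252091, -0.2151315 ]), 'qd': array([-0.00013266, -0.00181548,  0.0025079 , -0.00082723, -0.00033825,
        0.00148003, -0.00112367]), 'joint_efforts': array([-1.42969086e-03, -5.41122043e+01, -1.27241403e+00, -1.59182364e+01,
        9.47860623e-03,  4.21203033e-03,  4.92294043e-05]), 'eef_pos': array([ 275.90816321, -560.07234593,  230.48522038]), 'orientation': array([ 8.49121534e-01, -5.28196698e-01, -8.23949100e-04, -4.36155657e-04]), 'wrist_force': array([ 0.90156237, -0.24920074, -0.62630115]), 'moment': array([0.01779446, 0.03414537, 0.03052541]), 'finger_gap': 1.0014750126356335}
```

View pics/top.png

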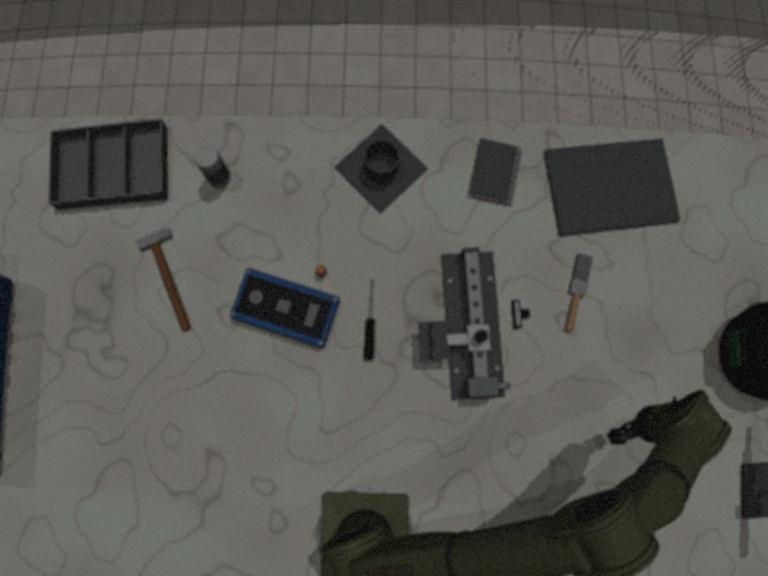

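View pics/scene.png

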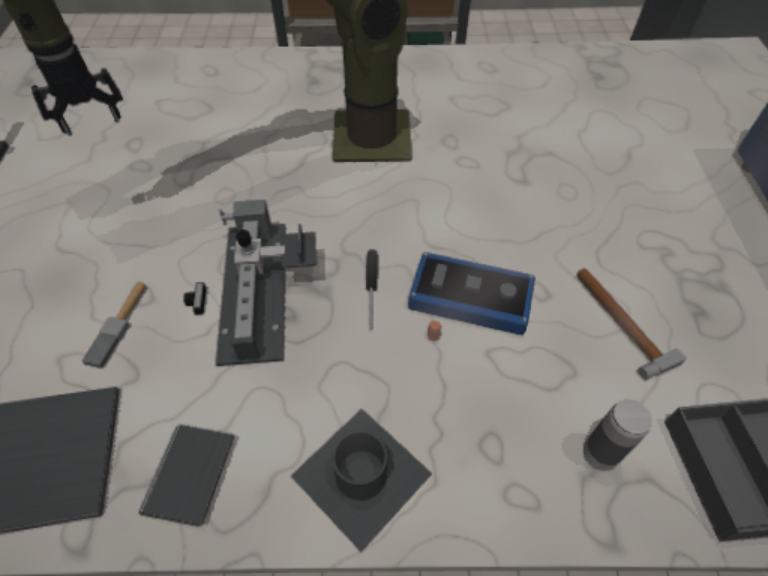

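The top view (768 px wide) shows the console at (285,307), with round key (256,297), square key (284,306) and bar key (311,315). The knob is at (481,336), with the stand's +x pointing up the picture. The scene view shows round (508,290), bar (440,275) and knob (244,238).

```bash
python3 - <<'E'
from h import *
np.set_printoptions(precision=1,suppress=True)
D={n:np.load(n+".npz") for n in("top","scene")}
for n,pts in dict(top=dict(round=(256,297),sq=(284,306),bar=(311,315),knob=(481,336),hole=(476,316),hole2=(474,265)),scene=dict(round=(508,290),sq=(473,282),bar=(440,275),knob=(244,238))).items():
    P=D[n]["P"]
    for k,(u,v) in pts.items():
        u=int(u/1.5);v=int(v/1.5); print(n,k,np.nanmedian(P[v-1:v+2,u-1:u+2].reshape(-1,3),0))
# console: top face & blue mask ; bar top; knob
for n in D:
    P=D[n]["P"];px=D[n]["px"].astype(int)
    b=(px[...,2]>px[...,0]+25)&(P[...,2]>36)&(P[...,2]<55)&(P[...,0]>300)&(P[...,0]<800)&(abs(P[...,1])<400)
    Q=P[b][:,:2].astype(np.float32); print(n,"console rect",cv2.minAreaRect(Q),len(Q))
    reg=(P[...,0]>300)&(P[...,0]<800)&(P[...,1]<-80)&(P[...,1]>-450)
    for lab,lo,hi in(("bar",70,80),("knob",127,142),("plate",7,17)):
        Q=P[reg&(P[...,2]>lo)&(P[...,2]<hi)]
        print(n,lab,len(Q),np.median(Q,0),cv2.minAreaRect(Q[:,:2].astype(np.float32)), cv2.fitLine(Q[:,:2].astype(np.float32),cv2.DIST_HUBER,0,.01,.01).T)
    for lab,lo,hi in(("keys",53,63),):
        m=(P[...,2]>lo)&(P[...,2]<hi)&(P[...,0]>300)&(P[...,0]<800)&(P[...,1]>0)&(P[...,1]<400)
        c,L,S,C=cv2.connectedComponentsWithStats(m.astype(np.uint8))
        for i in range(1,c):
            if S[i,4]>8: print(n,"key",S[i,4],P[L==i].mean(0))
E
```

```text
top round [558.  273.   57.9]
top sq [537.6 203.5  57.1]
top bar [517.7 138.9  56.3]
top knob [ 467.5 -251.8  134.3]
top hole [ 523.5 -250.8   75.6]
top hole2 [ 645.9 -247.5   77.4]
scene round [562.5 269.4  59.3]
scene sq [543.  202.8  58.5]
scene bar [521.1 138.2  56.9]
scene knob [ 481.6 -253.8  133.5]
top console rect ((537.8789672851562, 204.8149871826172), (236.51510620117188, 126.30894470214844), 73.20072937011719) 642
top bar 807 [ 477.1 -236.4   76.1] ((500.9910888671875, -199.71829223632812), (351.5016784667969, 191.05093383789062), 12.95797061920166) [[   1.    -0.2  573.6 -231.6]]
top knob 52 [ 469.4 -253.7  133.9] ((469.529052734375, -254.01829528808594), (24.701702117919922, 25.473005294799805), 0.024069543927907944) [[   0.7   -0.7  469.2 -253.6]]
top plate 2208 [ 542.  -238.2   11. ] ((550.0050659179688, -265.14495849609375), (369.7219543457031, 499.6423034667969), 89.96572875976562) [[   1.    -0.1  508.4 -246.5]]
top key 60 [558.1 274.5  57.8]
top key 63 [538.  204.3  57.8]
top key 80 [516.3 137.   58. ]
scene console rect ((541.90966796875, 203.72036743164062), (238.36949157714844, 129.14883422851562), 73.24510192871094) 820
scene bar 1195 [ 502.6 -235.2   76.3] ((505.29302978515625, -199.7217254638672), (345.4345703125, 194.1498565673828), 12.991642951965332) [[   1.    -0.3  583.8 -228.7]]
scene knob 59 [ 475.6 -254.2  133.5] ((473.35638427734375, -255.406494140625), (23.506866455078125, 24.2914981842041), 5.784656047821045) [[   0.7    0.7  475.  -254.6]]
scene plate 2369 [ 559.9 -231.7   12.4] ((520.87451171875, -290.17742919921875), (376.65350341796875, 207.09820556640625), 4.650673866271973) [[   1.     0.   545.4 -231.5]]
scene key 110 [522.  137.1  57.7]
scene key 81 [541.7 203.7  58.1]
scene key 87 [561.6 270.5  58. ]
```

>>> {"api": "arm_command", "payload": {
  "targets": [0,-620,-622,60,0,0,-620,-622,60,0,0,-620,-622,60,0,0,-620,-622,60,0,0,-620,-622,60,0,0,-620,-622,60,0,0,-620,-622,60,0,0,-620,-622,60,0],
  "newtons": 40
}}

```text
time_s: 1.1
eef_pos: [437.7, -86.6, 197.2]
orientation: [0.849, -0.528, -0.001, -0.0]
wrist_force: [0.1, 0.9, -0.2]
finger_gap: -0.005
```

>>> {"api": "arm_command", "payload": {
  "targets": [0,-267,-269,60,0,0,-267,-269,60,0,0,-267,-269,60,0,0,-267,-269,60,0,0,-267,-269,60,0,0,-267,-269,60,0,0,-267,-269,60,0,0,-267,-269,60,0]
}}

```text
time_s: 2.1
eef_pos: [560.4, 272.0, 136.9]
orientation: [0.849, -0.528, -0.001, 0.0]
wrist_force: [-0.4, -0.8, 0.1]
finger_gap: -0.001
```

```bash
python3 - <<'E'
from h import *
np.set_printoptions(precision=1,suppress=True)
px,P,s=cap("wrist"); save("w1",px); np.savez("w1",px=px,P=P)
print(s["eef_pos"],s["wrist_force"])
m=(P[...,2]>53)&(P[...,2]<63)&(P[...,0]>450)&(P[...,0]<620)&(P[...,1]>90)&(P[...,1]<320)
c,L,S,C=cv2.connectedComponentsWithStats(m.astype(np.uint8))
for i in range(1,c):
    if S[i,4]>50: print("key",S[i],C[i],P[L==i].mean(0),cv2.minAreaRect(P[L==i][:,:2].astype(np.float32)))
E
```

```text
[560.4 272.  136.9] [-0.4 -0.8  0.1]
key [ 235  180   41   40 1300] [255.1 199.7] [560.5 273.4  57.3] ((559.9664916992188, 273.2293701171875), (32.53782653808594, 32.29547882080078), 26.530366897583008)
key [ 291  231   48   42 1100] [314.5 251.9] [541.3 207.7  57.2] ((539.4898071289062, 206.22091674804688), (30.20756721496582, 30.542198181152344), 72.65006256103516)
key [370 274  29  21 305] [385.3 284.2] [541.4 135.2  56.9] ((540.9310302734375, 133.73252868652344), (24.530689239501953, 13.29959774017334), 88.29092407226562)
key [340 307  22  20 216] [350.  316.6] [498.8 146.   57.4] ((498.66888427734375, 144.94747924804688), (22.573017120361328, 10.564737319946289), 80.07162475585938)
```

View pics/w1.png

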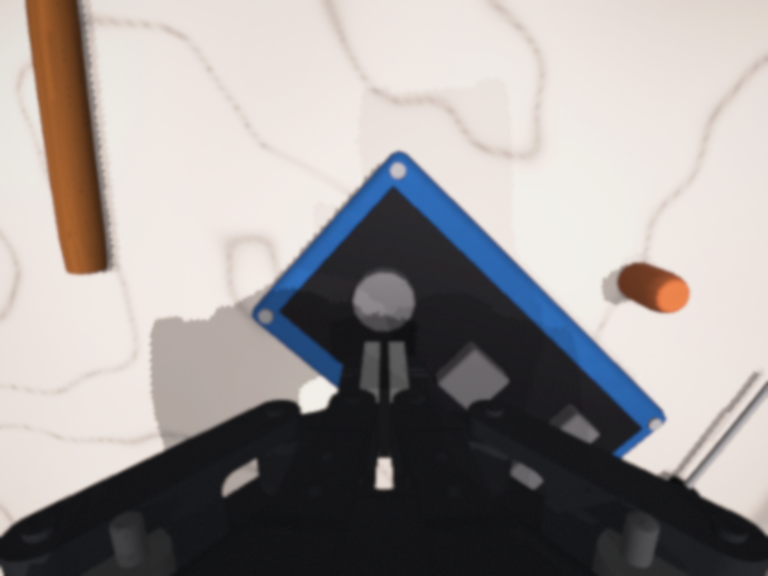

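The wrist view shows the shut fingers lined up with the round key (383,300), with the square key at (473,377), well clear of them.

>>> {"api": "arm_command", "payload": {
  "targets": [0,-1,0,50,0,0,-1,0,72,0,0,-1,0,79,0,0,-1,0,82,0,0,-1,0,83.5,0,0,-1,0,84.5,0,0,-1,0,84.5,0]
}}

```text
time_s: 3.02
eef_pos: [560.8, 270.3, 53.4]
orientation: [0.849, -0.529, 0.0, 0.001]
wrist_force: [-0.5, -3.2, 3.3]
finger_gap: 0.0
```

>>> {"api": "arm_command", "payload": {
  "targets": [0,-1,0,1,0,0,-1,0,1.8,0,0,-1,0,1.8,0]
}}

```text
time_s: 3.4
eef_pos: [560.9, 271.0, 52.1]
orientation: [0.849, -0.529, 0.001, 0.0]
wrist_force: [-0.1, -4.1, 6.9]
finger_gap: 0.003
```

>>> {"api": "arm_command", "payload": {
  "targets": [0,0,0,-35,0,0,0,0,-43,0,0,50,47,-43,0,0,100,95,-43,0,0,100,95,-43,0,0,100,95,-43,0,0,100,95,-25,0,0,100,95,-25,0]
}}

```text
time_s: 4.4
eef_pos: [519.3, 142.2, 76.2]
orientation: [0.849, -0.528, -0.0, -0.0]
wrist_force: [-0.3, -0.6, 0.5]
finger_gap: -0.0
```

```bash
python3 - <<'E'
from h import *
np.set_printoptions(precision=1,suppress=True)
px,P,s=cap("wrist"); save("w2",px)
print(s["eef_pos"],s["wrist_force"])
E
```

```text
[519.3 142.2  76.2] [-0.3 -0.6  0.5]
```

View pics/w2.png

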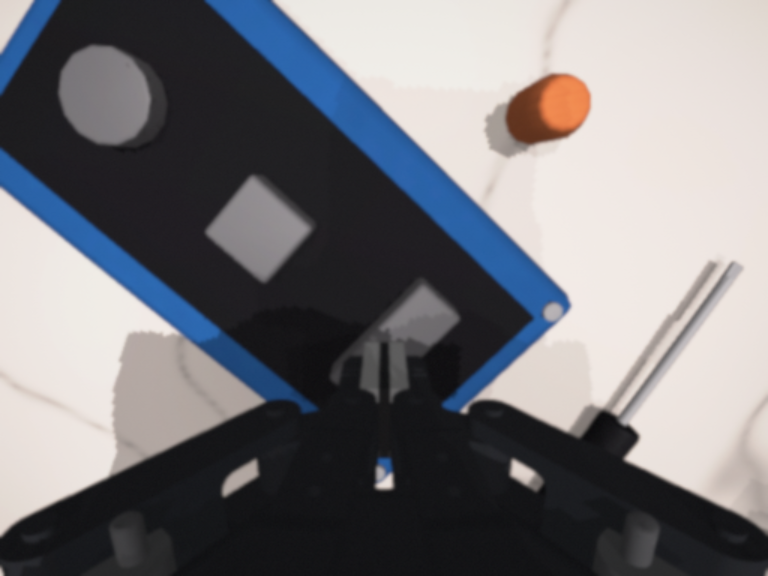

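The round key is up again, and the fingers are over the bar key (visible from (335,365) to (460,310)), with the square key (260,228) clear.

>>> {"api": "arm_command", "payload": {
  "targets": [0,3,1,10,0,0,3,1,17,0,0,3,1,20,0,0,3,1,22,0,0,3,1,24,0,0,3,1,25,0,0,3,1,25,0]
}}

```text
time_s: 5.32
eef_pos: [520.0, 138.9, 52.1]
orientation: [0.849, -0.528, 0.0, -0.0]
wrist_force: [-1.3, 0.8, 3.9]
finger_gap: 0.001
```

>>> {"api": "arm_command", "payload": {
  "targets": [0,0,0,1,0,0,0,0,1.5,0,0,0,0,1.5,0]
}}

```text
time_s: 5.7
eef_pos: [520.0, 138.9, 51.9]
orientation: [0.849, -0.528, 0.0, -0.001]
wrist_force: [-3.3, -0.4, 13.9]
finger_gap: -0.001
```

>>> {"api": "arm_command", "payload": {
  "targets": [0,0,0,-40,0,0,0,0,-100,0,85,60,40,-120,-0.15,85,110,75,-150,-0.3,85,160,106,-160,-0.45,85,210,140,-160,-0.6,85,260,170,-160,-0.75,85,310,200,-160,-0.9]
}}

```text
time_s: 6.7
eef_pos: [477.7, -226.5, 211.7]
orientation: [0.995, -0.104, 0.001, -0.0]
wrist_force: [1.0, 0.2, 0.3]
finger_gap: 0.995
```

```bash
python3 -c "
from h import *
s=sensors.get_state();M=R.from_quat(s['orientation']).as_matrix()
print(s['qpos'],s['eef_pos'],M[:,0],M[:,1]); d=np.array([472-s['eef_pos'][0],-254-s['eef_pos'][1],0]); print(M.T@d, np.degrees(np.arctan2(M[1,0],M[0,0])))"
```

```text
[ 0.61449524  0.61205306 -0.41798444  1.87156311  0.35615907  0.73013707
 -0.2117393 ] [ 477.71551236 -226.45788431  211.74234019] [ 0.97854355 -0.20603426  0.00155013] [-2.06033574e-01 -9.78544744e-01 -5.91994087e-04]
[ 8.17416820e-02  2.81287800e+01 -1.65253837e-02] -11.89006487678184
```

>>> {"api": "arm_command", "payload": {
  "targets": [85,0,28,0,-0.12,85,0,28,0,-0.235,85,0,28,0,-0.235]
}}

```text
time_s: 7.08
eef_pos: [471.5, -254.4, 211.4]
orientation: [1.0, 0.012, 0.001, -0.0]
wrist_force: [-0.6, 0.3, -0.3]
finger_gap: 0.995
```

```bash
cat > k.py <<'E'
from h import *
import sys
np.set_printoptions(precision=1,suppress=True)
px,P,s=cap("wrist"); save(sys.argv[1],px); np.savez(sys.argv[1],px=px,P=P)
M=R.from_quat(s["orientation"]).as_matrix()
print(s["eef_pos"],"yaw",np.degrees(np.arctan2(M[1,0],M[0,0])))
near=(abs(P[...,0]-490)<70)&(abs(P[...,1]+254)<40)
kz=float(sys.argv[2]) if len(sys.argv)>2 else 134
m=near&(abs(P[...,2]-kz)<4)
c,L,S,C=cv2.connectedComponentsWithStats(m.astype(np.uint8))
for i in range(1,c):
    if S[i,4]>100:
        Q=P[L==i]; print("knob?",S[i],Q.mean(0),cv2.minEnclosingCircle(Q[:,:2].astype(np.float32)))
m=(P[...,0]>530)&(P[...,0]<680)&(abs(P[...,1]+250)<40)&(abs(P[...,2]-75)<4)
Q=P[m][:,:2].astype(np.float32)
if len(Q)>50: print("bar",len(Q),cv2.minAreaRect(Q))
E
python3 k.py w3
```

```text
[ 471.5 -254.4  211.4] yaw 1.428703525090638
knob? [239 186  34  33 860] [ 470.9 -254.5  133. ] ((470.5431213378906, -255.36854553222656), 13.872314453125)
bar 4119 ((605.0331420898438, -242.24305725097656), (151.86886596679688, 39.65403747558594), 2.8723039627075195)
```

View pics/w3.png

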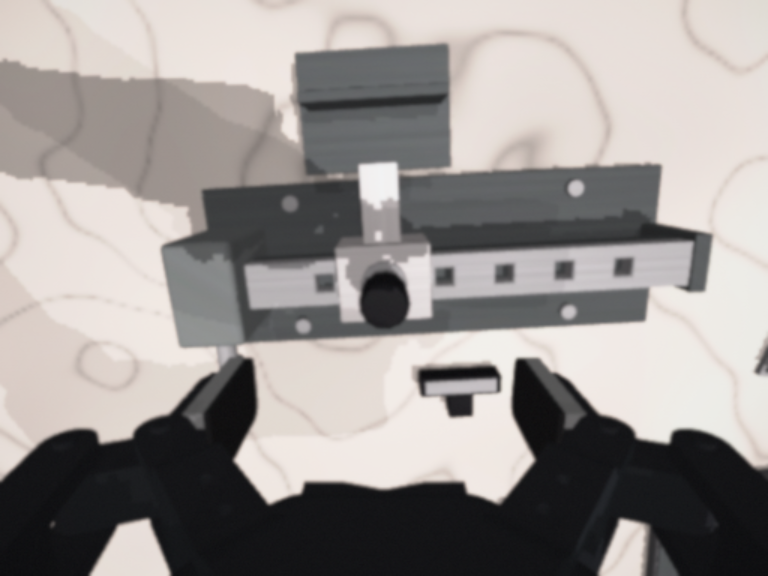

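The knob's top is at (385,300), centred between the open jaws. The next hole in +x is at (444,275), and the row runs on to (623,266).

```bash
python3 -c "
from h import *
P=np.load('w3.npz')['P']
q=[]
for u,v in[(325,283),(444,275),(504,272),(564,269),(623,266)]:
    u=round(u/1.5);v=round(v/1.5);p=np.nanmedian(P[v-5:v+6,u-5:u+6].reshape(-1,3),0);print(p);q.append(p[:2])
q=np.array(q);d=q[-1]-q[0];print(np.linalg.norm(d),np.degrees(np.arctan2(d[1],d[0])))"
```

```text
[ 430.71858356 -263.13803773   61.05708833]
[ 513.06359456 -254.43540486   60.92446687]
[ 554.66446676 -251.08812047   61.09912734]
[ 595.59974685 -247.40606822   65.14943356]
[ 635.99382736 -244.07819099   65.68303817]
206.1582001142718 5.30471501412764
```

>>> {"api": "arm_command", "payload": {
  "targets": [85,-1,0,40,0.0,85,-1,0,80,-0.03,85,-1,0,107,-0.03,85,-1,0,107,-0.03]
}}

```text
time_s: 7.62
eef_pos: [469.9, -252.5, 103.1]
orientation: [1.0, 0.028, -0.001, -0.001]
wrist_force: [0.4, -1.1, -0.0]
finger_gap: 1.001
```

>>> {"api": "arm_command", "payload": {
  "targets": [85,1,2,-1,-0.03,26,1,2,-1,-0.03,26,1,2,-1,-0.03,26,1,2,-1,-0.03,26,1,2,-1,-0.03,26,1,2,-1,-0.03],
  "newtons": 40
}}

```text
time_s: 8.38
eef_pos: [471.4, -254.6, 104.7]
orientation: [0.999, 0.043, -0.001, -0.001]
wrist_force: [-0.0, -0.1, 6.0]
finger_gap: 0.314
```

>>> {"api": "arm_command", "payload": {
  "targets": [20,0,0,-4,0,20,0,0,-8,0,20,0,0,-12,0,20,0,0,-16,0,20,0,0,-17,0,20,0,0,-17,0],
  "newtons": 60
}}

```text
time_s: 9.12
eef_pos: [471.4, -254.6, 121.7]
orientation: [0.999, 0.043, -0.001, -0.001]
wrist_force: [2.9, -0.8, -6.4]
finger_gap: 0.308
```

```bash
python3 k.py w4 150
```

```text
[ 471.4 -254.6  121.7] yaw 4.902845153037223
knob? [ 210  242  108   57 3098] [ 471.2 -252.7  149.9] ((473.39337158203125, -248.59854125976562), 23.463579177856445)
bar 6455 ((593.2559814453125, -245.8763427734375), (129.2347869873047, 31.212648391723633), 4.6443657875061035)
```

View pics/w4.png

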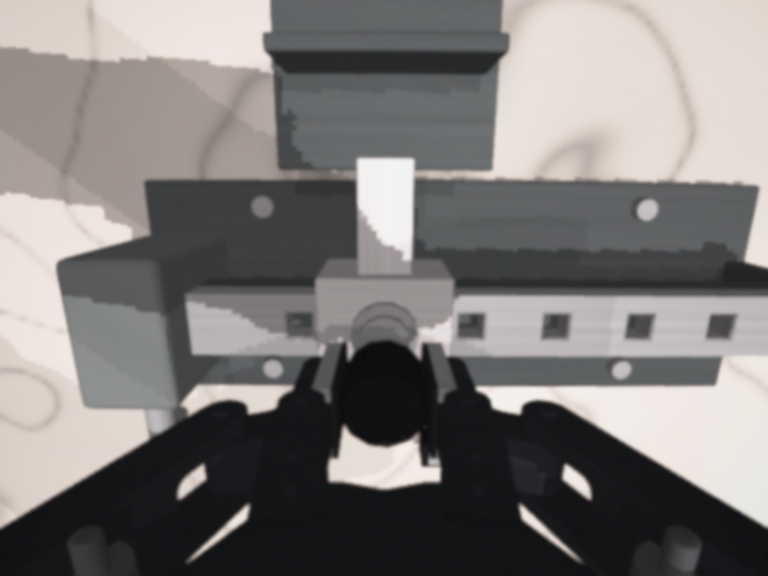

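The knob (385,392) is held between the pads, the holder is still at its first hole, and the jaws are square to the bar. The wrist shows about 6.4 N down, which matches the spring with the plunger lifted. Now the slide.

>>> {"api": "arm_command", "payload": {
  "targets": [20,6,0,0,0,20,13,0,0,0,20,20,0,0,0,20,27,0,0,0,20,33,0,0,0,20,38,0,0,0,20,40,0,0,0,20,40,0,0,0]
}}

```text
time_s: 10.18
eef_pos: [511.9, -251.3, 121.7]
orientation: [0.999, 0.043, -0.0, -0.001]
wrist_force: [-0.6, -1.7, -8.0]
finger_gap: 0.309
```

```bash
python3 k.py w5 150
```

```text
[ 511.9 -251.3  121.7] yaw 4.896220990820299
knob? [ 195  242  107   57 3096] [ 510.4 -249.6  149.8] ((507.41180419921875, -245.70938110351562), 23.475954055786133)
bar 7547 ((605.930908203125, -242.05894470214844), (149.65411376953125, 40.20466232299805), 2.6145541667938232)
```

View pics/w5.png

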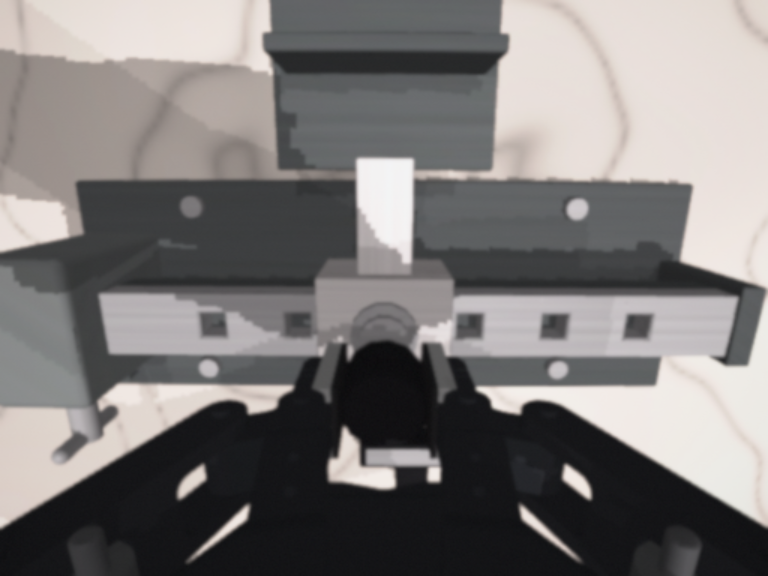

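The holder has moved exactly one hole. The neighbouring holes are now at (297,324) and (469,325), against (300,324) and (471,325) before, so it is about 1 mm too far. I'll take back 1 mm and lower.

>>> {"api": "arm_command", "payload": {
  "targets": [20,-1,0,0,0,20,-1,0,4,0,20,-1,0,8,0,20,-1,0,12,0,20,-1,0,15,0,20,-1,0,17,0,20,-1,0,17.5,0,20,-1,0,17.5,0]
}}

```text
time_s: 11.22
eef_pos: [511.8, -251.3, 104.9]
orientation: [0.999, 0.043, 0.001, -0.001]
wrist_force: [2.7, -1.4, 1.3]
finger_gap: 0.307
```

```bash
python3 k.py w6 134
```

```text
[ 511.8 -251.3  104.9] yaw 4.906722847778956
knob? [ 195  243  123   56 3130] [ 510.8 -249.5  133.2] ((510.36688232421875, -244.074951171875), 26.661466598510742)
bar 8505 ((605.2822875976562, -242.29965209960938), (149.1014404296875, 40.00913619995117), 2.271033763885498)
```

View pics/w6.png

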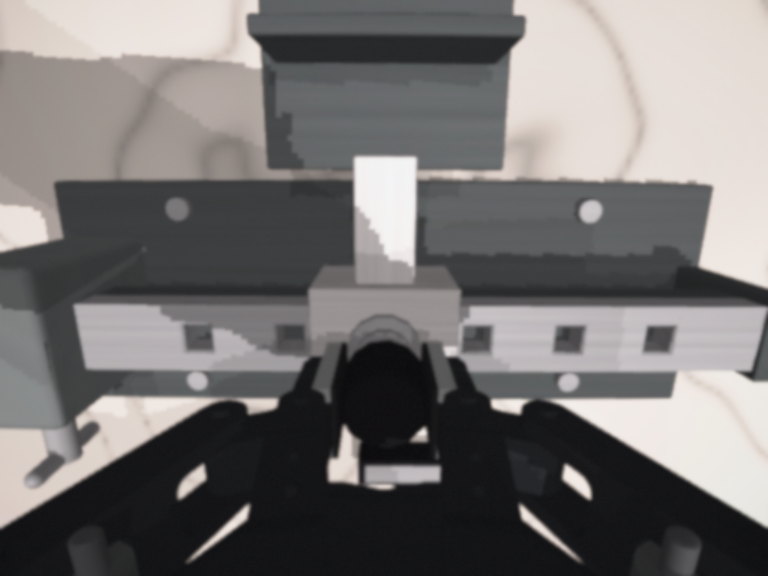

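The holder and knob look lowered at the next hole, with the knob at (385,392). I'll press down slightly to confirm the pin has bottomed.

>>> {"api": "arm_command", "payload": {
  "targets": [20,0,0,1,0,20,0,0,1.5,0,20,0,0,1.5,0,20,0,0,1.5,0]
}}

```text
time_s: 11.78
eef_pos: [511.9, -251.3, 104.8]
orientation: [0.999, 0.043, 0.001, -0.0]
wrist_force: [-1.3, -0.6, 11.2]
finger_gap: 0.306
```

```bash
python3 - <<'E'
from h import *
np.set_printoptions(precision=1,suppress=True)
s=sensors.get_state(); print(s["eef_pos"],s["wrist_force"],s["finger_gap"])
T=np.load("top.npz")
px,P,s=cap("top")
for n,(x0,x1,y0,y1,z0,z1) in dict(keys=(470,610,110,300,53,63),coupon=(400,600,-170,-110,103,118)).items():
  for A in(T["P"],P):
    m=(A[...,0]>x0)&(A[...,0]<x1)&(A[...,1]>y0)&(A[...,1]<y1)&(A[...,2]>z0)&(A[...,2]<z1)
    print(n,m.sum(),A[m].mean(0))
E
```

```text
[ 511.9 -251.3  104.8] [-1.3 -0.6 11.2] 0.3064861199073262
keys 269 [535.7 200.9  57.1]
keys 275 [537.7 202.3  57.3]
coupon 46 [ 461.  -147.1  110.1]
coupon 43 [ 500.  -143.9  110.9]
```

The force rose to 11 N with no further travel and the TCP is at the same height as at the grasp, so the pin is home. The coupon moved about 39 mm and the keys are up.

```bash
python3 -c "
from h import *
print(job.sign_off()); s=sensors.get_state(); print(s['time_s'],s['eef_pos'],s['wrist_force'],s['finger_gap'])"
```

```text
the job is handed in; nothing more can be done
None
the job is handed in; nothing more can be done
```

I handed the job in at about 11.8 s of robot time, with the gripper still holding the knob and the pin home in the next hole. The system reported no verdict.

**What I did:** I pressed the round key to its stop and let it up, then did the same with the bar key. The fingers stayed clear of the square key. I then gripped the knob, lifted it 17 mm, slid the holder one hole away from the grey clamp block and lowered the pin. The gripper was set to 60 N.

**Last checks:**
- **Pin home:** the tool was at 104.8 mm, against 104.7 mm when I first gripped the knob. Pressing down further raised the force to 11 N with no movement.
- **Holder position:** the tool moved 40.6 mm along the bar, and the camera showed the coupon moved about 39 mm. They differ by about 1.5 mm, which is within the calibration error, and both are inside the 36–44 mm range.
- **Keys:** the top camera showed the keys at their raised height, 57.3 mm on average (57.1 mm at the start).
- **Loose tools and parts:** I didn't measure them again at the end. The arm never went down near any of them.

No check failed.

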